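Square a chocolate bar into the wrapping jig's corner

TASK

Take the grey plastic pusher from its white tray and, with it, gently nudge the chocolate bar across the white wrapping jig: first its long edge against the long steel stop, then its end against the short stop, holding it pressed home there with about 7 newtons for a second each time, so that no gap is left at either; more than 12 newtons chips it. Then stand the pusher upright in its tray again. Do not touch the bar with the gripper, and leave the bowl, the jar and the spoon where they are.

Things in the scene. Friction and masses are not known exactly. Their poses are not given: they have to be found in the camera images.
- jig: fixed wrapping jig: white plastic board 220 x 310 mm, 10 mm thick, its edges along its own x and y; origin at the centre of its underside, on the bench. Two dark steel stops, 14 mm wide and standing 12 mm above the board, run along its +x edge (the long stop, along y) and its +y edge (the short stop, along x) and meet in a square corner; the other two edges are open
- corner (a point): the inner corner of the jig, where the inner faces of both stops meet at the board's top (10 mm above the bench); 96 mm along x and 141 mm along y from the jig's origin, axes as the jig's. The long stop's inner face is the plane x = 0 of this frame, the short stop's is y = 0; the board lies towards -x and -y
- long_stop: the jig's long stop, fixed on it: dark steel strip 14 mm (x) by 310 mm (y), 12 mm high; origin at the centre of its underside, axes as the jig's
- short_stop: the jig's short stop, fixed on it: dark steel strip 206 mm (x) by 14 mm (y), 12 mm high; origin at the centre of its underside, axes as the jig's
- bar: loose rigid chocolate bar, red sprinkles, 11 mm thick, 100-180 g, flat on the board, turned up to 15 deg from the jig. Hand-cut, size varies: 72-82 (x) by 150-160 mm (y). Origin, on the underside: 36 mm from its +x and 75 mm from its +y edge (those that go to the stops), 36-46 mm from its -x and 75-85 mm from its -y edge (not measured; -x,-y corner may be notched). Slides at 1 N, chips above 12 N
- bar_a (a point): lower corner of the bar at its +x, +y (36, 75 mm from its origin): the corner that belongs in the jig's corner
- bar_b (a point): lower corner of the bar at its +x, -y (36, -75 mm from its origin): the other end of the long edge that belongs against the long stop
- pusher: loose grey plastic pusher, about 120 g: square foot 44 x 44 mm, 16 mm high, with a square upright handle 18 x 18 mm in its middle, reaching from 16 to 86 mm above the underside; origin at the centre of the underside, z up along the handle, x and y square to the faces of foot and handle alike. It starts standing in the tray
- tray: fixed square white plastic tray 100 x 100 mm outside, 18 mm high, open on top, walls and floor 4 mm thick; origin at the centre of its underside, on the bench
- bowl: bystander: empty loose steel bowl, 140 mm across, 55 mm high; origin under its centre
- jar: bystander: closed loose white jar with a steel cap, 60 mm across, 75 mm high; origin under its centre
- spoon: bystander: loose white spoon, 170 mm long, lying on the bench; origin at its middle, x along it

How it is judged:
On the way, in this order (a step that is already met when the one before it is completed fails the run):
1. the gripper has lifted the pusher out of its tray (height (world z) of pusher above 0.03 m and contact force between the fingers and pusher above 1 N), for 0.2 s.
2. the pusher presses the bar (over 4 N) home against the long stop (over 1.5 N arrives there), no gap above 1.5 mm along it (contact force between bar and long_stop above 1.5 N and contact force between pusher and bar above 4 N and x of each of bar_a, bar_b in the frame of corner above -0.0015 m and z of bar_a in the frame of corner below 0.003 m and contact force between the fingers and pusher above 1 N), for 0.5 s.
3. the pusher presses the bar (over 4 N) home against the short stop (over 1.5 N arrives there), no gap above 1.5 mm at either stop (contact force between bar and short_stop above 1.5 N and contact force between pusher and bar above 4 N and x of each of bar_a, bar_b in the frame of corner above -0.0015 m and y of bar_a in the frame of corner above -0.0015 m and z of bar_a in the frame of corner below 0.003 m and contact force between the fingers and pusher above 1 N), for 0.5 s.
At the end, for the whole second after the job is handed in: The bar lies flat and still on the jig, its +x edge (both ends of it) within 1.5 mm of the long stop and its +y end within 1.5 mm of the short stop; the pusher stands upright, still and released on the floor of its tray (x of each of bar_a, bar_b in the frame of corner above -0.0015 m and y of bar_a in the frame of corner above -0.0015 m and z of bar_a in the frame of corner below 0.003 m and angle between bar's own z axis and vertical below 0.05 rad and linear speed of each of bar, pusher below 0.01 m/s and horizontal distance between pusher and tray below 0.045 m and height (world z) of pusher below 0.008 m and angle between pusher's own z axis and vertical below 0.08 rad); the robot touches nothing.
It fails at once if the pusher presses the bar with more than 12 N (it chips) (contact force between pusher and bar above 12 N).
It fails at once if the gripper or arm touches the bar (contact force between any of the fingers, the arm and bar above 0.3 N).
It fails at once if the bar is tipped up by more than 10 degrees (angle between bar's own z axis and vertical above 0.175 rad).
It fails at once if the bowl, the jar or the spoon is moved by more than 15 mm (distance of any of bowl, jar, spoon from where it was at the start of the episode above 0.015 m).
It also fails if it takes over 72 s, if anything falls off the work surface, if the arm or the gripper's body presses on something with over 40 N, if the wrist force passes 120 N, or if a joint passes its speed limit or range.

ROBOT

A 6-joint arm with a two-finger parallel gripper is mounted at the origin on the work surface. World frame = base frame: x ahead of the robot, y to its left, z up, the work surface at z = 0. Lengths are in m, angles in rad, forces in N, time in s.
With the tool pointing down it reaches from about 0.325 to 0.9 m from the base axis. Payload 6.1 kg.
Tool frame: the origin (TCP) lies between the finger pads; the fingertips stand 22 mm ahead of it and the grasp point (between the pads) lies 3 mm ahead of it; z points along the fingers, y is the direction in which the jaws open and shut (so a half turn about z gives the same grasp; the last joint's range is limited). The gripper opens to 87 mm and grips with 3 to 60 N. Pads are 19 mm wide; open, the fingers measure 117 mm over their backs; the gripper's body (75 mm by 190 mm) begins 51 mm behind the grasp point.
Start: joints at [-1.466, 0.22, 1.526, -0, 1.395, -0.126], TCP at [0.143, -0.608, 0.245] pointing down, gripper open.
Joint ranges: [-2.98, 2.98], [-0.91, 2.08], [0.09, 2.57], [-1.24, 4.39], [0.2, 2.65], [-2.68, 2.68]. Speed limits (rad/s): [2.57, 2.57, 3.01, 3.14, 3.14, 3.14].

INTERFACE

Orientations are given as [roll, pitch, yaw] about the fixed x, y, z axes, in that order (R = Rz(yaw) Ry(pitch) Rx(roll)).
In Python, from plant import arm, optics, ticket gives the robot as it stands.
- The arm moves only by the tool arm_command, never from a script. Its argument "series" is a list of rows, each a list of 5 numbers: the closure, from 0 (fully open) to 1 (shut), then the shift along the world's x, y, z in mm, then the turn about the world's z in rad. A call has 1 to 5 rows; each row shifts and turns the pose as measured when the row begins; what a row does not reach is not made up. A row lasts 1/8 s, in which the tool goes at most 62.5 mm and 10.7 degrees, less where a joint would pass 70% of its speed; a pose out of reach is approached as far as the arm can. A call is refused whole if a number of a shift passes 62.5 or a number of a turn 0.188, either way. A call with a gripper value outside its range is refused whole. The fingers move at their own pace and stop on an object; "newtons" is the grip in N (left out, the last holds). Time passes only in rows, so rows that do not move let the fingers close. It gives the time, the measured TCP pose, the force and the opening at its end, in the units of the state.
- arm.sense(): the state, without advancing time (a new reading comes with each control period).
- optics.read_camera(name): name is "scene" or "top" or "wrist"; returns a dict with "color" (420x560x3 uint8, red, green, blue), "fx", "fy", "cx", "cy" (pixels), "dist" ([k1, k2, p1, p2, k3] as OpenCV has them; the pictures are not rectified), "world_from_camera" (4x4, takes a point from camera to world coordinates); the wrist camera has in their place "T_tool_cam" (4x4, takes a point from camera to tool coordinates, whose origin is the TCP and whose axes are the flange's). Camera axes: x right, y down, z forward; pixel columns grow to the right and rows downward; lengths in m; the calibration is good to about 2 mm. A picture is of the moment at which its call begins: read the wrist's pose just before it. There is no depth.
- ticket.job_done(): hands the job in, once; it reports no verdict.
The state is a dict: "time": time; "q": joint angles; "dq": joint speeds; "joint_torque": joint torques, N m; "tcp_pos": TCP position; "eef_rot": TCP orientation; "force": force on the tool from outside, world axes, zero at the start; "moment": the same for the moment, N m; "opening": finger opening in m.
Only numpy, scipy, OpenCV 4.12 (cv2) and the standard library are available. Lean on these libraries where they do the work, as an engineer would, in place of code of your own. Each camera call takes 0.05 s, during which the arm holds its last target.

## Working session

There is one attempt and no reset: what is moved stays moved. The work goes in short steps, Python scripts to look and compute and a tool call to move; the robot and the scene stay as the last step left them, time stands still between calls to the robot, and variables do not carry over. Pictures are saved under pics/ and viewed, and the job is handed in when it is done.

Besides the shell and the picture viewer there is one more tool, called after "Request:" by a JSON object that holds its "method" and its "body". arm_command: Moves the arm, as the interface text tells. Its arguments: {"type":"object","properties":{"series":{"type":"array","items":{"type":"array","items":{"type":"number"}}},"newtons":{"type":"number"}},"required":["series"]}

```bash
ls; mkdir -p pics
python3 - <<'E'
from plant import arm, optics, ticket
import cv2
print(arm.sense())
for n in ["scene","top","wrist"]:
    c=optics.read_camera(n); cv2.imwrite(f"pics/{n}0.png",c["color"][:,:,::-1])
    print(n,{k:(v.tolist() if hasattr(v,'tolist') else v) for k,v in c.items() if k!="color"})
E
```

```text
pics
{'time': 0.0, 'q': array([-1.46611586e+00,  2.21230607e-01,  1.52761045e+00, -3.95035277e-05,
        1.39468659e+00, -1.26118793e-01]), 'dq': array([-7.31477027e-04,  8.34923537e-05, -4.39964543e-04,  1.25263970e-04,
        9.31081311e-04,  2.32031926e-04]), 'joint_torque': array([ 1.80463368e-03, -4.94606245e+01, -3.87371242e+01,  7.01535819e-02,
        5.72407886e-02, -1.39301651e-04]), 'tcp_pos': array([ 0.14288419, -0.60785615,  0.24343478]), 'eef_rot': array([-3.13966813e+00, -2.04823145e-04,  2.30806020e-01]), 'force': array([0.14286689, 0.23933964, 1.2042323 ]), 'moment': array([-0.01030962,  0.01404084,  0.05173842]), 'opening': 0.08707037914635185}
scene {'fx': 475.5114389193384, 'fy': 475.5114389193384, 'cx': 275.037592077422, 'cy': 207.14628676945347, 'dist': [-0.058193052693321104, 0.0, 0.0, 0.0, 0.0], 'world_from_camera': [[-0.39765780641733034, 0.5884650129750191, -0.7039724408665922, 1.3991814225725439], [0.9173980749283319, 0.268198294556142, -0.29402456855672443, 0.3715788064139804], [0.015781036504237227, -0.7627441270186796, -0.6465078155640228, 0.813796016
[... 261 characters left out ...]
3811206042272, 0.4036447824997545], [-0.9998091184913049, -0.018493199024908633, -0.006303028753315682, 0.0005864545718290892], [0.00823359390555184, -0.10624913610883958, -0.994305450557083, 1.4387904815649133], [0.0, 0.0, 0.0, 1.0]]}
wrist {'fx': 317.2079456284005, 'fy': 317.2079456284005, 'cx': 277.6974073634652, 'cy': 209.6600332988766, 'dist': [-0.06923020963294547, 0.0, 0.0, 0.0, 0.0], 'T_tool_cam': [[-0.0005056386592683074, -0.9661176544951827, -0.2581015730333141, 0.07094813114273017], [0.999999664560531, -0.0003221943099476685, -0.0007530402715283586, 0.0006953249729492184], [0.0006443666426494768, -0.2581018672221331, 0.9661174933350895, -0.1388030765521418], [0.0, 0.0, 0.0, 1.0]]}
```

View pics/scene0.png

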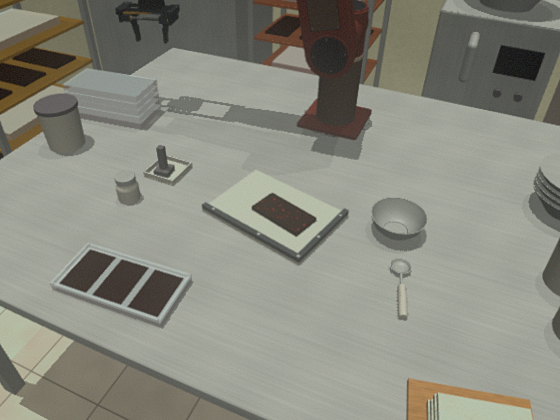

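View pics/top0.png

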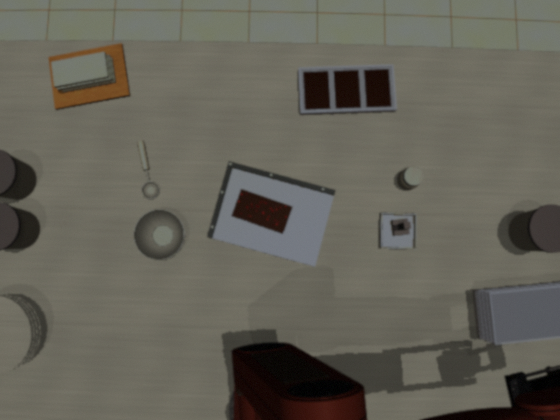

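View pics/wrist0.png

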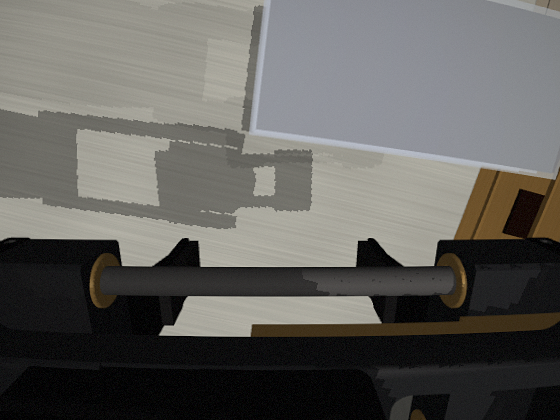

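The top view shows the jig with its corner at about (230,165), the long stop along the upper edge and the short stop on the left. The bar is near (262,211), the tray with the pusher near (398,230), the jar at (410,178), the bowl at (159,234) and the spoon at (147,165). I'll take coarse positions next.

```bash
cat > h.py <<'E'
import numpy as np, cv2
from scipy.spatial.transform import Rotation as R
from plant import arm, optics, ticket
def shot(n,save=None):
    s=arm.sense(); c=optics.read_camera(n)
    K=np.array([[c["fx"],0,c["cx"]],[0,c["fy"],c["cy"]],[0,0,1]]); d=np.array(c["dist"],float)
    if n=="wrist":
        T=np.eye(4); T[:3,:3]=R.from_euler('xyz',s["eef_rot"]).as_matrix(); T[:3,3]=s["tcp_pos"]; W=T@np.array(c["T_tool_cam"])
    else: W=np.array(c["world_from_camera"])
    im=c["color"][:,:,::-1].copy()
    if save: cv2.imwrite(f"pics/{save}.png",im); np.savez(f"pics/{save}.npz",im=im,K=K,d=d,W=W)
    return im,K,d,W
def load(n):
    z=np.load(f"pics/{n}.npz"); return z["im"],z["K"],z["d"],z["W"]
def ray(uv,cam,z):
    im,K,d,W=cam
    p=cv2.undistortPoints(np.asarray(uv,float).reshape(-1,1,2),K,d).reshape(-1,2)
    D=np.c_[p,np.ones(len(p))]@W[:3,:3].T; o=W[:3,3]
    return o+D*((z-o[2])/D[:,2])[:,None]
def proj(P,cam):
    im,K,d,W=cam; V=np.linalg.inv(W)
    return cv2.projectPoints(np.asarray(P,float).reshape(-1,1,3),cv2.Rodrigues(V[:3,:3])[0],V[:3,3],K,d)[0].reshape(-1,2)
def st():
    s=arm.sense(); print("t",round(s["time"],2),"tcp",s["tcp_pos"].round(4),"rpy",s["eef_rot"].round(3),"F",s["force"].round(2),"open",round(s["opening"],4),"q",s["q"].round(3))
E
python3 - <<'E'
from h import *
c=shot("top","top1"); np.set_printoptions(suppress=True,precision=4)
print("stop corner",ray([[230,164],[334,190]],c,.022), ray([[210,237],[317,265]],c,.01))
print("tray",ray([[381,213],[413,213],[413,248],[380,248],[397,230]],c,.018))
print("pusher top",ray([[400,226]],c,.086))
print("jar",ray([[411,178]],c,.075),"bowl",ray([[159,234]],c,.055))
hsv=cv2.cvtColor(c[0],cv2.COLOR_BGR2HSV)
cv2.imwrite("pics/crop.png",cv2.resize(c[0][140:280,190:430],None,fx=3.3,fy=3.3,interpolation=cv2.INTER_CUBIC))
st()
E
```

```text
stop corner [[ 0.6746  0.1273  0.022 ]
 [ 0.6067 -0.1642  0.022 ]] [[ 0.4701  0.1782  0.01  ]
 [ 0.3981 -0.1199  0.01  ]]
tray [[ 0.5451 -0.2965  0.018 ]
 [ 0.5468 -0.3867  0.018 ]
 [ 0.4491 -0.3858  0.018 ]
 [ 0.4477 -0.2935  0.018 ]
 [ 0.4984 -0.3412  0.018 ]]
pusher top [[ 0.5046 -0.3329  0.086 ]]
jar [[ 0.636  -0.3667  0.075 ]] bowl [[0.4734 0.3107 0.055 ]]
t 0.2 tcp [ 0.1429 -0.6081  0.2438] rpy [-3.14  -0.     0.231] F [ 0.85  0.25 -0.74] open 0.0868 q [-1.466  0.221  1.527  0.     1.395 -0.126]
```

View pics/crop.png

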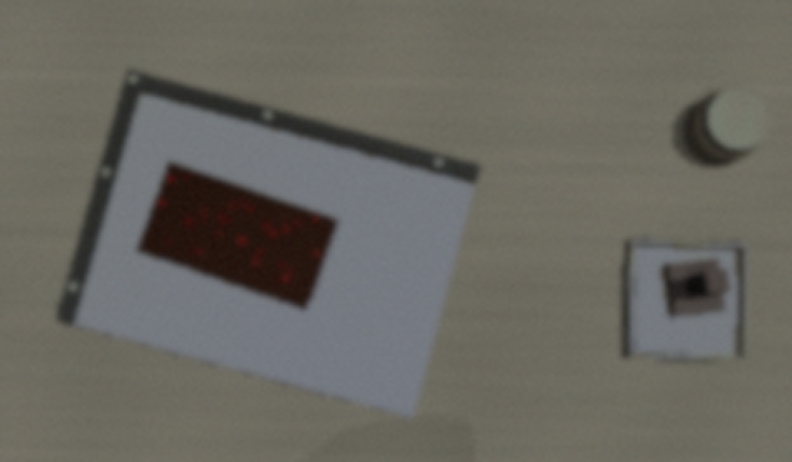

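Request:
{"method": "arm_command", "body": {"series": [[0,44,34,0,-0.04],[0,44,34,0,-0.04],[0,44,34,0,-0.04],[0,44,34,0,-0.04],[0,44,34,0,-0.04]]}}

```text
time: 0.82
tcp_pos: [0.3646, -0.4348, 0.2425]
eef_rot: [-3.14, 0.0, 0.016]
force: [0.6, -0.0, -0.1]
opening: 0.0871
```

Request:
{"method": "arm_command", "body": {"series": [[0,44,34,0,-0.04],[0,44,34,0,-0.04],[0,30,20,0,0],[0,0,0,0,0]]}}

```text
time: 1.32
tcp_pos: [0.4885, -0.34, 0.242]
eef_rot: [-3.139, 0.0, -0.062]
force: [-0.3, -0.1, -0.1]
opening: 0.087
```

Run:
```python
from h import *
st(); shot("wrist","w1")
```

```text
t 1.32 tcp [ 0.4885 -0.34    0.242 ] rpy [-3.139  0.    -0.062] F [-0.31 -0.09 -0.12] open 0.087 q [-0.742  0.153  1.609  0.002  1.382  0.891]
```

View pics/w1.png

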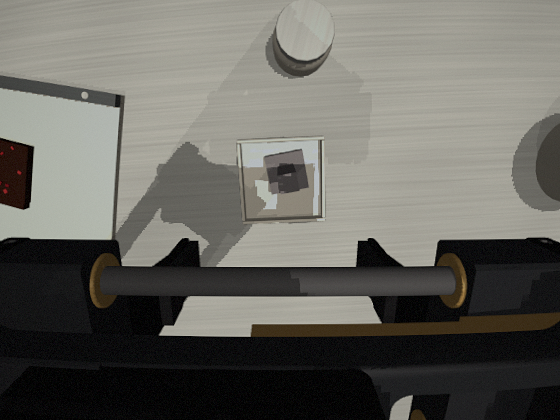

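The wrist view shows the tray at (240-325, 137-222), with the pusher at about (286,172) and turned slightly. The jar is at (303,35).

Run:
```python
from h import *
c=load("w1")
cv2.imwrite("pics/w1c.png",cv2.resize(c[0][125:230,225:340],None,fx=5,fy=5,interpolation=cv2.INTER_CUBIC))
```

```text
(no output)
```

View pics/w1c.png

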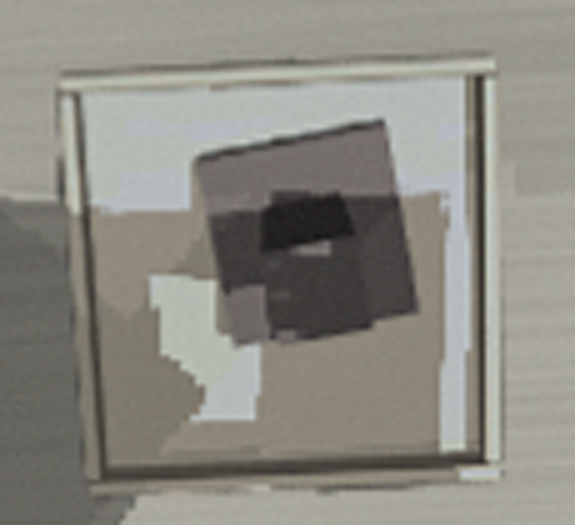

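Run:
```python
from h import *
np.set_printoptions(suppress=True,precision=4)
c=load("w1")
f=lambda L:[[225+x/5-.4,125+y/5-.4] for x,y in L]
P=ray(f([(193,157),(383,118),(418,310),(232,347)]),c,.020)
print("foot",P,P.mean(0)); 
for i in range(4):
    e=P[(i+1)%4]-P[i]; print(np.linalg.norm(e),np.degrees(np.arctan2(e[1],e[0])))
print("diag mid TL-BR",(P[0]+P[2])/2)
T=ray(f([(60,75),(495,55),(500,480),(92,490)]),c,.018); print("tray",T,T.mean(0))
for i in range(4):
    e=T[(i+1)%4]-T[i]; print(np.linalg.norm(e),np.degrees(np.arctan2(e[1],e[0])))
m=P[:3].copy();ctr=(P[0]+P[2])/2
for z in(.02,.09):
  print("proj handle",z,(proj([[ctr[0],ctr[1],z]],c)-[225,125])*5)
# jig edge
print("long stop outer end top",ray([[123.5,96]],c,.022))
```

```text
foot [[ 0.5268 -0.3257  0.02  ]
 [ 0.5328 -0.3689  0.02  ]
 [ 0.4885 -0.375   0.02  ]
 [ 0.4825 -0.3315  0.02  ]] [ 0.5076 -0.3502  0.02  ]
0.04362201601137773 -82.01755846327177
0.04469322275836414 -172.11100930007996
0.043919688851945686 97.96680105826378
0.04468271084602322 7.507265257427382
diag mid TL-BR [ 0.5077 -0.3503  0.02  ]
tray [[ 0.5468 -0.297   0.018 ]
 [ 0.5451 -0.3947  0.018 ]
 [ 0.4457 -0.3932  0.018 ]
 [ 0.4492 -0.2956  0.018 ]] [ 0.4967 -0.3451  0.018 ]
0.09763458018924155 -90.95666539435993
0.09946404017348663 179.15928810289125
0.09772027375140933 87.95117275898605
0.09760131410269322 -0.8783827715198995
proj handle 0.02 [[304.8437 232.3015]]
proj handle 0.09 [[313.256  285.7467]]
long stop outer end top [[ 0.6028 -0.1774  0.022 ]]
```

The foot measures 43.6-44.7 mm on all sides (expected 44), with its centre at (0.508,-0.350) and yaw 0.138. The tray centre is at (0.497,-0.345). I'll align above the handle and descend.

Request:
{"method": "arm_command", "body": {"series": [[0,10,-5,-30,0.1],[0,9,-5,-30,0.1],[0,0,0,-30,0],[0,0,0,0,0]], "newtons": 60}}

```text
time: 1.88
tcp_pos: [0.5031, -0.3548, 0.1502]
eef_rot: [-3.141, 0.001, 0.14]
force: [-0.5, 1.3, -0.4]
opening: 0.087
```

Run:
```python
from h import *
st(); c=shot("wrist","w2")
print(proj([[.5077,-.3503,.09],[.5077,-.3503,.02]],c))
```

```text
t 1.88 tcp [ 0.5031 -0.3548  0.1502] rpy [-3.141e+00  1.000e-03  1.400e-01] F [-0.48  1.26 -0.44] open 0.087 q [-7.420e-01  2.810e-01  1.638e+00 -1.000e-03  1.225e+00  6.890e-01]
[[271.28353986 228.12214694]
 [272.96389558 202.79798792]]
```

View pics/w2.png

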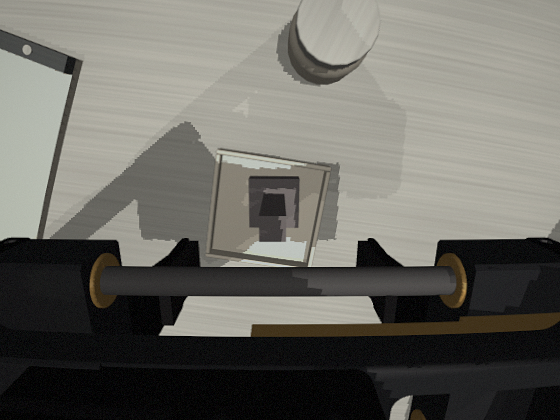

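The pusher is square to the image, with its handle top near (272,228), as projected. I'll correct +4.5 mm in x and y and go down.

Request:
{"method": "arm_command", "body": {"series": [[0,4.5,4.5,0,0],[0,0,0,-30,0],[0,0,0,-30,0],[0,0,0,0,0]]}}

```text
time: 2.42
tcp_pos: [0.5121, -0.3548, 0.0997]
eef_rot: [3.13, -0.009, 0.138]
force: [-0.6, -0.2, 0.7]
opening: 0.0871
```

Request:
{"method": "arm_command", "body": {"series": [[0,0,0,0,0],[0,0,0,0,0]]}}

```text
time: 2.68
tcp_pos: [0.514, -0.3562, 0.104]
eef_rot: [3.126, -0.013, 0.138]
force: [-0.3, -0.3, 0.2]
opening: 0.0867
```

Run:
```python
from h import *
st(); s=arm.sense(); print(s["dq"].round(4), s["joint_torque"].round(2))
```

```text
t 2.67 tcp [ 0.514  -0.3562  0.104 ] rpy [ 3.126 -0.013  0.138] F [-0.31 -0.29  0.19] open 0.0867 q [-7.320e-01  3.400e-01  1.658e+00 -1.000e-03  1.123e+00  7.020e-01]
[ 0.0028 -0.017  -0.0178  0.0002  0.0035  0.0019] [-1.000e-02 -5.097e+01 -3.481e+01  7.000e-02 -1.200e-01  0.000e+00]
```

Request:
{"method": "arm_command", "body": {"series": [[0,0,0,0,0],[0,0,0,0,0]]}}

```text
time: 2.92
tcp_pos: [0.515, -0.3571, 0.1063]
eef_rot: [3.123, -0.015, 0.138]
force: [-0.1, 0.9, 0.7]
opening: 0.0865
```

Run:
```python
from h import *
st(); s=arm.sense(); print(s["dq"].round(4), s["joint_torque"].round(2))
```

```text
t 2.92 tcp [ 0.515  -0.3571  0.1063] rpy [ 3.123 -0.015  0.138] F [-0.07  0.91  0.71] open 0.0865 q [-7.320e-01  3.370e-01  1.657e+00 -1.000e-03  1.124e+00  7.020e-01]
[ 0.0003 -0.0066 -0.0052 -0.0029  0.0013  0.0008] [ 1.000e-02 -5.138e+01 -3.523e+01  7.000e-02 -1.500e-01  0.000e+00]
```

Request:
{"method": "arm_command", "body": {"series": [[0,-7,7,0,0],[0,0,0,0,0]]}}

```text
time: 3.18
tcp_pos: [0.5075, -0.3495, 0.1065]
eef_rot: [3.123, -0.015, 0.138]
force: [-0.0, 0.1, -0.9]
opening: 0.0872
```

Request:
{"method": "arm_command", "body": {"series": [[0,0,0,10,0],[0,0,0,0,0],[0,0,0,0,0]]}}

```text
time: 3.55
tcp_pos: [0.5075, -0.3495, 0.1175]
eef_rot: [3.123, -0.015, 0.138]
force: [-0.5, -0.5, -0.4]
opening: 0.0869
```

Request:
{"method": "arm_command", "body": {"series": [[0,0,0,-12,0],[0,0,0,-12,0],[0,0,0,-12,0],[0,0,0,0,0]]}}

```text
time: 4.05
tcp_pos: [0.5066, -0.3488, 0.0772]
eef_rot: [3.125, -0.013, 0.138]
force: [0.6, 0.0, 0.7]
opening: 0.087
```

Run:
```python
from h import *
st(); s=arm.sense(); print(s["dq"].round(4), s["joint_torque"].round(2))
```

```text
t 4.05 tcp [ 0.5066 -0.3488  0.0772] rpy [ 3.125 -0.013  0.138] F [0.65 0.03 0.72] open 0.087 q [-7.310e-01  3.520e-01  1.700e+00 -1.000e-03  1.068e+00  7.030e-01]
[ 0.0027 -0.0044 -0.0101 -0.0007 -0.002   0.    ] [-5.000e-02 -5.080e+01 -3.408e+01  7.000e-02 -2.900e-01  0.000e+00]
```

Request:
{"method": "arm_command", "body": {"series": [[0,0,0,30,0],[0,0,0,30,0],[0,0,0,0,0],[0,0,0,0,0]]}}

```text
time: 4.55
tcp_pos: [0.5056, -0.348, 0.1362]
eef_rot: [3.128, -0.011, 0.137]
force: [-0.5, 0.3, -0.1]
opening: 0.0868
```

Request:
{"method": "arm_command", "body": {"series": [[0,0,0,-8,0],[0,0,0,-8,0],[0,0,0,-8,0],[0,0,0,-8,0],[0,0,0,-8,0]]}}

```text
time: 5.18
tcp_pos: [0.504, -0.3466, 0.0897]
eef_rot: [3.132, -0.008, 0.137]
force: [0.1, -0.4, 0.2]
opening: 0.0866
```

Request:
{"method": "arm_command", "body": {"series": [[0,4,-4,-8,0],[0,0,0,-8,0],[0,0,0,-8,0],[0,0,0,-8,0],[0,0,0,-4,0]]}}

```text
time: 5.8
tcp_pos: [0.5081, -0.3507, 0.0506]
eef_rot: [3.132, -0.007, 0.137]
force: [-0.5, 0.6, 1.0]
opening: 0.0874
```

Run:
```python
from h import *
st(); shot("wrist","w3")
```

```text
t 5.8 tcp [ 0.5081 -0.3507  0.0506] rpy [ 3.132 -0.007  0.137] F [-0.49  0.59  0.96] open 0.0874 q [-7.320e-01  4.000e-01  1.694e+00 -1.000e-03  1.036e+00  7.020e-01]
```

View pics/w3.png

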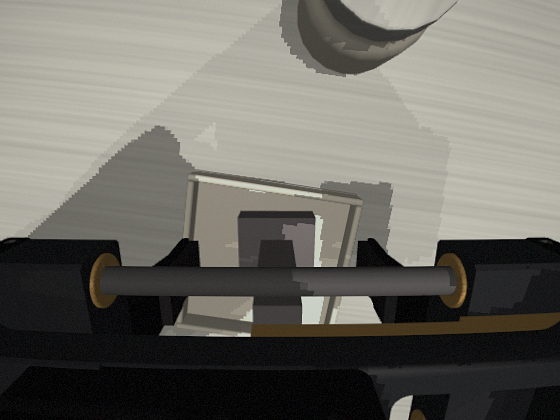

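The handle is centred between the fingers at column 276, so I'm closing.

Request:
{"method": "arm_command", "body": {"series": [[1,0,0,0,0],[1,0,0,0,0],[1,0,0,0,0],[1,0,0,0,0],[1,0,0,0,0]], "newtons": 60}}

```text
time: 6.48
tcp_pos: [0.5085, -0.3511, 0.0514]
eef_rot: [3.131, -0.008, 0.137]
force: [-0.9, 0.2, -0.3]
opening: 0.0455
```

Request:
{"method": "arm_command", "body": {"series": [[1,0,0,0,0],[1,0,0,0,0]]}}

```text
time: 6.72
tcp_pos: [0.5086, -0.3511, 0.0515]
eef_rot: [3.131, -0.008, 0.137]
force: [0.5, 0.8, -0.4]
opening: 0.0247
```

Request:
{"method": "arm_command", "body": {"series": [[1,0,0,0,0],[1,0,0,0,0],[1,0,0,0,0]]}}

```text
time: 7.1
tcp_pos: [0.5086, -0.351, 0.0516]
eef_rot: [3.131, -0.008, 0.137]
force: [0.7, -0.1, 0.1]
opening: 0.0176
```

Run:
```python
from h import *
st()
```

```text
t 7.1 tcp [ 0.5086 -0.351   0.0516] rpy [ 3.131 -0.008  0.137] F [ 0.68 -0.09  0.12] open 0.0176 q [-0.731  0.399  1.693 -0.     1.037  0.702]
```

Request:
{"method": "arm_command", "body": {"series": [[1,0,0,15,0],[1,0,0,30,0],[1,0,0,40,0],[1,0,0,40,0],[1,0,0,20,0]]}}

```text
time: 7.72
tcp_pos: [0.5066, -0.3494, 0.2015]
eef_rot: [3.135, -0.005, 0.137]
force: [-0.9, -0.5, -2.4]
opening: 0.0176
```

Request:
{"method": "arm_command", "body": {"series": [[1,-10,45,0,-0.07],[1,-10,45,0,-0.07],[1,-10,45,0,-0.07],[1,-10,45,0,-0.07],[1,-10,45,0,-0.07]]}}

```text
time: 8.35
tcp_pos: [0.4568, -0.123, 0.2103]
eef_rot: [3.127, -0.016, -0.229]
force: [0.8, 1.1, -1.1]
opening: 0.0176
```

Request:
{"method": "arm_command", "body": {"series": [[1,-10,45,0,0],[1,-10,40,0,0],[1,0,0,0,0],[1,0,0,0,0]]}}

```text
time: 8.85
tcp_pos: [0.4357, -0.0333, 0.214]
eef_rot: [3.127, -0.022, -0.226]
force: [0.3, -0.4, -1.5]
opening: 0.0173
```

Run:
```python
from h import *
st(); shot("wrist","w4")
```

```text
t 8.85 tcp [ 0.4357 -0.0333  0.214 ] rpy [ 3.127 -0.022 -0.226] F [ 0.3  -0.41 -1.54] open 0.0173 q [-0.247 -0.24   2.041 -0.014  1.318  1.553]
```

View pics/w4.png

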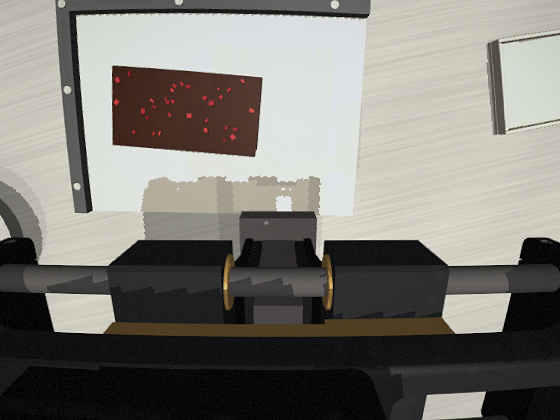

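The wrist view shows the jig well: the long stop along the top (row 12), the short stop at the left (columns 70-85), and the bar with corners at about (113,66), (262,77), (255,156) and (113,145). Next I'll fit its edges.

```bash
cat > m.py <<'E'
from h import *
np.set_printoptions(suppress=True,precision=4)
def fitline(P):
    vx,vy,x,y=cv2.fitLine(np.asarray(P,np.float32)[:,:2],cv2.DIST_HUBER,0,1e-5,1e-5).ravel(); return np.array([x,y]),np.array([vx,vy])
def inter(a,b):
    t=np.linalg.solve(np.c_[a[1],-b[1]],b[0]-a[0]); return a[0]+t[0]*a[1]
def ang(l): return np.degrees(np.arctan2(l[1][1],l[1][0]))
def barmask(im):
    b=im.astype(int); g=im.max(2)
    h=cv2.cvtColor(im,cv2.COLOR_BGR2HSV)
    m=((h[:,:,1]>70)&(b[:,:,2]>b[:,:,0]+10)&(h[:,:,2]<250)).astype(np.uint8)
    m=cv2.morphologyEx(m,cv2.MORPH_CLOSE,np.ones((7,7)));m=cv2.morphologyEx(m,cv2.MORPH_OPEN,np.ones((5,5)))
    return m
E
python3 - <<'E'
from m import *
c=load("w4"); im=c[0]; m=barmask(im)
cs,_=cv2.findContours(m[:230],cv2.RETR_EXTERNAL,cv2.CHAIN_APPROX_NONE); 
for k in sorted(cs,key=cv2.contourArea)[-3:]: print(cv2.contourArea(k),cv2.boundingRect(k))
k=max(cs,key=cv2.contourArea); ap=cv2.approxPolyDP(k,4,True).reshape(-1,2); print(ap.tolist())
g=im.max(2).astype(int)
for col in (150,220,300): print(col,g[0:24,col].tolist())
for r in (60,120,180): print(r,g[r,60:100].tolist())
E
```

```text
11380.5 (112, 66, 150, 90)
[[113, 66], [114, 144], [254, 155], [261, 78]]
150 [85, 88, 89, 89, 91, 92, 91, 89, 80, 28, 29, 24, 32, 120, 169, 202, 221, 221, 219, 220, 218, 219, 221, 220]
220 [95, 95, 94, 90, 95, 94, 93, 92, 98, 43, 26, 26, 18, 142, 215, 223, 221, 221, 221, 222, 221, 222, 223, 221]
300 [103, 106, 102, 99, 100, 101, 103, 102, 99, 103, 92, 37, 27, 25, 29, 100, 194, 230, 226, 225, 224, 225, 226, 226]
60 [85, 89, 91, 87, 89, 88, 87, 84, 90, 88, 91, 93, 45, 29, 24, 26, 31, 23, 67, 235, 223, 222, 219, 220, 221, 220, 219, 220, 221, 220, 220, 220, 221, 219, 220, 221, 222, 222, 221, 220]
120 [205, 207, 214, 220, 135, 83, 88, 91, 92, 91, 93, 93, 89, 93, 92, 97, 87, 46, 28, 30, 34, 29, 22, 129, 234, 226, 223, 223, 225, 224, 224, 224, 224, 224, 223, 223, 226, 223, 224, 225]
180 [204, 204, 204, 204, 202, 202, 204, 203, 204, 209, 186, 91, 92, 95, 95, 97, 95, 94, 97, 95, 96, 96, 100, 43, 35, 31, 30, 27, 20, 204, 232, 226, 226, 225, 226, 226, 226, 226, 227, 226]
```

```bash
cat >> m.py <<'E'
def jig(c,cols,rows,top=60,left=110,thr=120,mincol=20):
    # board inner boundaries: subpixel crossing dark->white. cols scanned downward, rows scanned to the right
    g=cv2.GaussianBlur(c[0].max(2),(3,3),0).astype(float); a=[];b=[]
    def cross(s,off):
        k=np.argmin(s) # darkest = inner face
        for i in range(k,len(s)-1):
            if s[i]<thr<=s[i+1]: return off+i+(thr-s[i])/(s[i+1]-s[i])
    for u in cols:
        v=cross(g[:top,u],0)
        if v is not None: a.append((u,v))
    for v in rows:
        u=cross(g[v,mincol:left],mincol)
        if u is not None: b.append((u,v))
    return fitline(ray(a,c,.010)),fitline(ray(b,c,.010)),a,b
def frame(L,S):
    o=inter(L,S); yd=L[1]*np.sign(L[1][1]); xd=np.array([yd[1],-yd[0]])
    return o,xd,yd
def baredges(c,m,zs,trim=10):
    cs,_=cv2.findContours(m,cv2.RETR_EXTERNAL,cv2.CHAIN_APPROX_NONE); k=max(cs,key=cv2.contourArea).reshape(-1,2)
    q=cv2.boxPoints(cv2.minAreaRect(k)); ap=cv2.approxPolyDP(k.reshape(-1,1,2),4,True).reshape(-1,2).astype(float)
    return k,ap
E
python3 - <<'E'
from m import *
c=load("w4"); im=c[0]
L,S,a,b=jig(c,range(100,340,4),range(30,200,4),top=40)
print("long ang",ang(L),"short",ang(S)); o,xd,yd=frame(L,S); print("corner",o,"xd",xd,"yaw",np.arctan2(xd[1],xd[0]))
print("resid", np.abs((ray(a,c,.01)[:,:2]-o)@xd).max())
m=barmask(im); k,ap=baredges(c,m,None)
print("cam",c[3][:3,3])
# corners order: by approx
ap=ap[np.argsort(ap[:,0])]; 
lt,lb=sorted(ap[:2].tolist(),key=lambda p:p[1]); rt,rb=sorted(ap[2:].tolist(),key=lambda p:p[1])
def side(p,q,z):
    p=np.array(p);q=np.array(q);d=(q-p)/np.linalg.norm(q-p);n=np.array([-d[1],d[0]]);r=k-p;t=r@d
    s=k[(np.abs(r@n)<3)&(t>8)&(t<np.linalg.norm(q-p)-8)]
    return fitline(ray(s,c,z))
for zs in (.021,.010):
  E={n:side(p,q,zs) for n,(p,q) in dict(px=(lt,rt),nx=(lb,rb),py=(lt,lb),ny=(rt,rb)).items()}
  print(zs,{n:round(float(ang(e)),2) for n,e in E.items()})
  C={n:inter(E[n[:2]],E[n[2:]]) for n in("pxpy","pxny","nxpy","nxny")}
  for n,p in C.items(): print(n,p,"jig",(p-o)@xd*1000,(p-o)@yd*1000)
  print(np.linalg.norm(C["pxpy"]-C["pxny"]),np.linalg.norm(C["pxpy"]-C["nxpy"]),np.linalg.norm(C["nxny"]-C["pxny"]),np.linalg.norm(C["nxny"]-C["nxpy"]))
E
```

```text
long ang 75.63548 short -14.416857
corner [0.6655 0.1219] xd [ 0.9687 -0.2481] yaw -0.25070804
resid 0.000329516526427676
cam [ 0.5024 -0.0469  0.3543]
0.021 {'px': 71.63, 'nx': 71.79, 'py': -18.32, 'ny': -18.15}
pxpy [0.6038 0.0939] jig -52.894257 -42.407032
pxny [ 0.5569 -0.0473] jig -63.293777 -190.8751
nxpy [0.5302 0.1183] jig -130.20259 -37.056797
nxny [ 0.4836 -0.0233] jig -140.19325 -185.78545
0.14883186 0.07749326 0.07706774 0.14906381
0.01 {'px': 71.63, 'nx': 71.79, 'py': -18.32, 'ny': -18.15}
pxpy [0.6071 0.0986] jig -50.8068 -37.074776
pxny [ 0.5587 -0.0473] jig -61.54948 -190.44232
nxpy [0.5311 0.1238] jig -130.6664 -31.548042
nxny [ 0.483  -0.0225] jig -140.98671 -185.18486
0.15374333 0.080050595 0.07961103 0.15398304
```

Measurements:
- **Jig:** yaw is -0.2507, the stops are square to 0.05°, and the corner is at (0.6655, 0.1219).
- **Bar:** about 150 x 78 mm, turned -3.9° in the jig. Its long edge is 53-63 mm from the long stop and its end about 42 mm from the short stop.

I'll bring the pusher behind the bar, over the board and 15 mm clear.

Request:
{"method": "arm_command", "body": {"series": [[1,16,43,0,-0.012],[1,16,43,0,-0.012],[1,0,0,0,0],[1,0,0,-20,0],[1,0,0,-20,0]]}}

```text
time: 9.52
tcp_pos: [0.4721, 0.0481, 0.1759]
eef_rot: [3.126, -0.027, -0.26]
force: [-1.1, -0.1, -1.7]
opening: 0.0179
```

Request:
{"method": "arm_command", "body": {"series": [[1,0,0,-12,0],[1,0,0,-12,0],[1,0,0,-12,0],[1,0,0,0,0]]}}

```text
time: 10.02
tcp_pos: [0.4714, 0.0448, 0.1368]
eef_rot: [3.125, -0.024, -0.264]
force: [-0.1, -0.3, -0.2]
opening: 0.0175
```

```bash
cat >> m.py <<'E'
O=np.array([.6655,.1219]); XD=np.array([.9687,-.2481]); YD=np.array([.2481,.9687])
def js():
    s=arm.sense(); p=s["tcp_pos"][:2]-O; f=s["force"][:2]
    print("t",round(s["time"],2),"jig x,y mm",(p@XD*1000).round(1),(p@YD*1000).round(1),"z",s["tcp_pos"][2].round(4),"rpy",s["eef_rot"].round(3),"Fjig",(f@XD).round(2),(f@YD).round(2),s["force"][2].round(2),"open",s["opening"].round(4))
E
python3 -c "
from m import *
js()"
```

```text
Traceback (most recent call last):
  File "m.py", line 38, in js
    print("t",round(s["time"],2),"jig x,y mm",(p@XD*1000).round(1),(p@YD*1000).round(1),"z",s["tcp_pos"][2].round(4),"rpy",s["eef_rot"].round(3),"Fjig",(f@XD).round(2),(f@YD).round(2),s["force"][2].round(2),"open",s["opening"].round(4))
                                                                                                                                                                                                                      ^^^^^^^^^^^^^^^^^^
AttributeError: 'float' object has no attribute 'round'
```

Request:
{"method": "arm_command", "body": {"series": [[1,-4,9,-8,0.013],[1,0,0,-8,0],[1,0,0,-8,0],[1,0,0,-8,0],[1,0,0,-8,0]]}}

```text
time: 10.65
tcp_pos: [0.4683, 0.0548, 0.0959]
eef_rot: [3.125, -0.028, -0.249]
force: [-0.3, 0.5, -1.0]
opening: 0.0177
```

```bash
sed -i 's/s\["opening"\].round(4)/round(s["opening"],4)/' m.py; python3 -c "
from m import *
js(); shot('wrist','w5')"
```

```text
t 10.65 jig x,y mm -174.4 -113.9 z 0.0959 rpy [ 3.125 -0.028 -0.249] Fjig -0.38 0.38 -1.04 open 0.0177
```

View pics/w5.png

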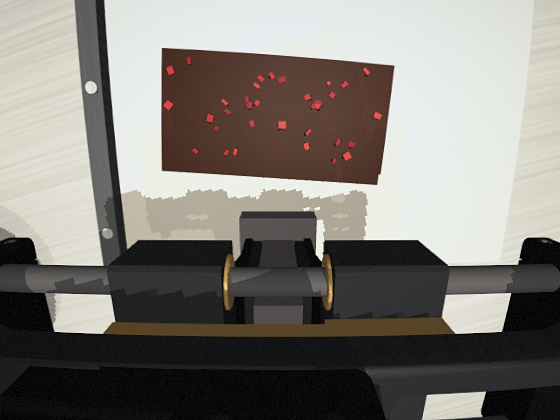

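The foot's front edge is at row 212, columns 240-316, and square to the tool. The bar's rear edge is ahead of it, running from (162,170) to (378,184). There is a tiny notch at the bar's lower right.

```bash
python3 -c "
from m import *
c=load('w5')
P=ray([[240,212.5],[316,211.5]],c,.0959-.0476+.016)
print(P,[((p[:2]-O)@XD*1000,(p[:2]-O)@YD*1000) for p in P])
P=ray([[162,170],[377,184.5]],c,.021)
print([((p[:2]-O)@XD*1000,(p[:2]-O)@YD*1000) for p in P])
"
```

```text
[[0.4973 0.0685 0.0643]
 [0.4872 0.0271 0.0643]] [(np.float64(-149.64901775745562), np.float64(-93.49590303738574)), (np.float64(-149.20515801592373), np.float64(-136.0423844567151))]
[(np.float64(-130.3762333798485), np.float64(-36.40970091513606)), (np.float64(-140.64196027226038), np.float64(-184.18838714845313))]
```

Request:
{"method": "arm_command", "body": {"series": [[1,0,0,-8,0],[1,0,0,-8,0],[1,0,0,-8,0],[1,0,0,-6,0],[1,0,0,0,0]]}}

```text
time: 11.32
tcp_pos: [0.4673, 0.0546, 0.0621]
eef_rot: [3.125, -0.025, -0.249]
force: [-0.6, 0.3, -1.3]
opening: 0.0177
```

```bash
python3 -c "
from m import *
js()"
```

```text
t 11.32 jig x,y mm -175.4 -114.4 z 0.0621 rpy [ 3.125 -0.025 -0.249] Fjig -0.63 0.11 -1.31 open 0.0177
```

Request:
{"method": "arm_command", "body": {"series": [[1,4,-1,0,0],[1,3,-0.8,0,0],[1,2,-0.5,0,0],[1,2,-0.5,0,0],[1,2,-0.5,0,0]]}}

```text
time: 11.95
tcp_pos: [0.4822, 0.051, 0.0632]
eef_rot: [3.125, -0.027, -0.249]
force: [0.6, -0.2, -1.6]
opening: 0.0176
```

```bash
python3 -c "
from m import *
js()"
```

```text
t 11.95 jig x,y mm -160.0 -114.1 z 0.0632 rpy [ 3.125 -0.027 -0.249] Fjig 0.63 -0.09 -1.57 open 0.0176
```

Request:
{"method": "arm_command", "body": {"series": [[1,2,-0.5,0,0],[1,2,-0.5,0,0],[1,2,-0.5,0,0],[1,2,-0.5,0,0],[1,2,-0.5,0,0]]}}

```text
time: 12.58
tcp_pos: [0.4921, 0.0484, 0.0629]
eef_rot: [3.125, -0.025, -0.249]
force: [-0.6, -0.3, -0.9]
opening: 0.0176
```

```bash
python3 -c "
from m import *
js()"
```

```text
t 12.57 jig x,y mm -149.7 -114.2 z 0.0629 rpy [ 3.125 -0.025 -0.249] Fjig -0.52 -0.44 -0.87 open 0.0176
```

Request:
{"method": "arm_command", "body": {"series": [[1,3,-0.8,-1,0],[1,3,-0.8,-1,0],[1,3,-0.8,0,0],[1,3,-0.8,0,0],[1,3,-0.8,0,0]]}}

```text
time: 13.2
tcp_pos: [0.5081, 0.0442, 0.0606]
eef_rot: [3.125, -0.025, -0.249]
force: [-0.6, -0.2, -0.3]
opening: 0.0178
```

Request:
{"method": "arm_command", "body": {"series": [[1,3,-0.8,0,0],[1,3,-0.8,0,0],[1,3,-0.8,0,0],[1,3,-0.8,0,0],[1,2,-0.5,0,0]]}}

```text
time: 13.82
tcp_pos: [0.5232, 0.0402, 0.0606]
eef_rot: [3.125, -0.025, -0.249]
force: [-1.1, -0.1, -0.2]
opening: 0.018
```

```bash
python3 -c "
from m import *
js(); shot('wrist','w6')"
```

```text
t 13.82 jig x,y mm -117.5 -114.4 z 0.0606 rpy [ 3.125 -0.025 -0.249] Fjig -1.08 -0.39 -0.24 open 0.018
```

View pics/w6.png

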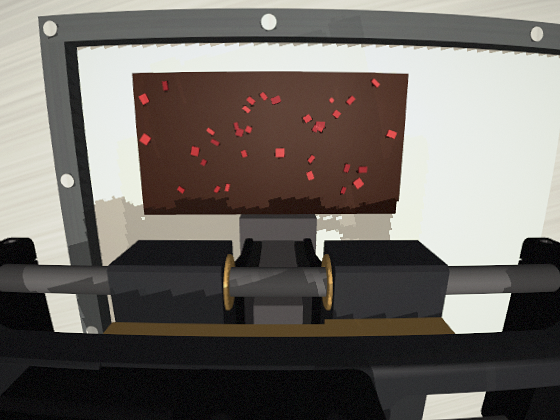

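The bar has turned flush with the pusher. Its front edge is at row 72 and the long stop's base at row 45. I'll measure the gap left.

```bash
cat > gap.py <<'E'
from m import *
import sys
def gap(c,cols,rows,top,left,mincol=20,lim=235):
    L,S,a,b=jig(c,cols,rows,top=top,left=left,mincol=mincol); o,xd,yd=frame(L,S)
    print("corner",o,"yaw",np.arctan2(xd[1],xd[0]),"perp",ang(L)-ang(S))
    m=barmask(c[0]); m[lim:]=0
    cs,_=cv2.findContours(m,cv2.RETR_EXTERNAL,cv2.CHAIN_APPROX_NONE); k=max(cs,key=cv2.contourArea); ap=cv2.approxPolyDP(k,5,True).reshape(-1,2)
    P=ray(ap,c,.021)[:,:2]
    for u,p in zip(ap,P): print(u,((p-o)@xd*1000).round(1),((p-o)@yd*1000).round(1))
E
python3 -c "
from gap import *
gap(load('w6'),range(150,400,5),range(60,150,5),62,110)"
```

```text
corner [0.666  0.1218] yaw -0.25111514 perp 90.03601
[133  74] -18.1 -37.2
[145 214] -96.1 -37.2
[395 212] -95.4 -185.1
[407  74] -17.8 -185.9
```

Request:
{"method": "arm_command", "body": {"series": [[1,3,-0.8,0,0],[1,3,-0.8,0,0],[1,3,-0.8,0,0],[1,2,-0.5,0,0],[1,1,-0.25,0,0]]}}

```text
time: 14.5
tcp_pos: [0.5362, 0.0368, 0.0606]
eef_rot: [3.125, -0.025, -0.249]
force: [-0.8, -0.3, -0.2]
opening: 0.018
```

```bash
python3 -c "
from m import *
js()"
```

```text
t 14.5 jig x,y mm -104.1 -114.5 z 0.0606 rpy [ 3.125 -0.025 -0.249] Fjig -0.69 -0.47 -0.25 open 0.018
```

Request:
{"method": "arm_command", "body": {"series": [[1,1,-0.25,0,0],[1,1,-0.25,0,0],[1,1,-0.25,0,0]]}}

```text
time: 14.88
tcp_pos: [0.5393, 0.036, 0.0606]
eef_rot: [3.125, -0.025, -0.249]
force: [-0.5, -0.4, -0.3]
opening: 0.0177
```

```bash
python3 -c "
from m import *
js()"
```

```text
t 14.88 jig x,y mm -101.0 -114.5 z 0.0606 rpy [ 3.125 -0.025 -0.249] Fjig -0.42 -0.51 -0.27 open 0.0177
```

Request:
{"method": "arm_command", "body": {"series": [[1,0.5,-0.12,0,0]]}}

```text
time: 15.0
tcp_pos: [0.5398, 0.0359, 0.0606]
eef_rot: [3.125, -0.025, -0.249]
force: [-0.8, 0.3, 0.1]
opening: 0.0175
```

Request:
{"method": "arm_command", "body": {"series": [[1,0.5,-0.12,0,0]]}}

```text
time: 15.12
tcp_pos: [0.5401, 0.0359, 0.0606]
eef_rot: [3.125, -0.025, -0.249]
force: [-2.3, 1.7, -0.4]
opening: 0.0174
```

Request:
{"method": "arm_command", "body": {"series": [[1,0.4,-0.1,0,0]]}}

```text
time: 15.25
tcp_pos: [0.5402, 0.0359, 0.0605]
eef_rot: [3.125, -0.024, -0.249]
force: [-2.1, 0.1, 0.1]
opening: 0.0172
```

Request:
{"method": "arm_command", "body": {"series": [[1,0.6,-0.15,0,0]]}}

```text
time: 15.38
tcp_pos: [0.5403, 0.0358, 0.0603]
eef_rot: [3.125, -0.023, -0.249]
force: [-4.5, 1.8, 1.0]
opening: 0.0173
```

Request:
{"method": "arm_command", "body": {"series": [[1,0.6,-0.15,0,0]]}}

```text
time: 15.5
tcp_pos: [0.5403, 0.0358, 0.0601]
eef_rot: [3.125, -0.021, -0.249]
force: [-3.9, 1.8, 1.6]
opening: 0.0178
```

Request:
{"method": "arm_command", "body": {"series": [[1,0.8,-0.2,0,0]]}}

```text
time: 15.62
tcp_pos: [0.5404, 0.0357, 0.0598]
eef_rot: [3.124, -0.019, -0.249]
force: [-5.1, 1.1, 2.9]
opening: 0.0178
```

Request:
{"method": "arm_command", "body": {"series": [[1,1.0,-0.25,0.4,0]]}}

```text
time: 15.75
tcp_pos: [0.5405, 0.0357, 0.0598]
eef_rot: [3.124, -0.017, -0.249]
force: [-5.5, 1.3, 1.1]
opening: 0.0178
```

Request:
{"method": "arm_command", "body": {"series": [[1,1.0,-0.25,0.4,0]]}}

```text
time: 15.88
tcp_pos: [0.5406, 0.0357, 0.0599]
eef_rot: [3.124, -0.015, -0.249]
force: [-5.8, 1.5, 1.6]
opening: 0.0176
```

Request:
{"method": "arm_command", "body": {"series": [[1,1.2,-0.3,0.3,0],[1,1.2,-0.3,0.3,0]]}}

```text
time: 16.12
tcp_pos: [0.5408, 0.0356, 0.0596]
eef_rot: [3.124, -0.01, -0.249]
force: [-5.8, 1.4, 1.5]
opening: 0.0176
```

Request:
{"method": "arm_command", "body": {"series": [[1,1.2,-0.3,0.3,0],[1,1.2,-0.3,0.3,0]]}}

```text
time: 16.38
tcp_pos: [0.5411, 0.0356, 0.0594]
eef_rot: [3.123, -0.004, -0.249]
force: [-6.4, 1.5, 1.7]
opening: 0.018
```

```bash
python3 -c "
from m import *
js(); shot('wrist','w7')"
```

```text
t 16.38 jig x,y mm -99.1 -114.4 z 0.0594 rpy [ 3.123 -0.004 -0.249] Fjig -6.52 -0.16 1.7 open 0.018
```

View pics/w7.png

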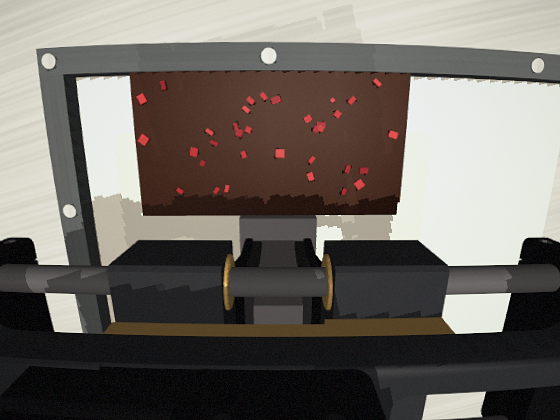

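The bar's front edge now meets the long stop along its whole length at row 72. I'll hold a little longer at about 6.5 N and check.

Request:
{"method": "arm_command", "body": {"series": [[1,1.2,-0.3,0.3,0],[1,1.2,-0.3,0.3,0],[1,1.2,-0.3,0.3,0]]}}

```text
time: 16.8
tcp_pos: [0.5414, 0.0356, 0.0591]
eef_rot: [3.122, 0.004, -0.249]
force: [-6.8, 2.0, 1.6]
opening: 0.0176
```

```bash
python3 -c "
from gap import *
js()
gap(load('w7'),[*range(90,125,3),*range(420,500,4)],range(85,150,5),92,120,lim=235)"
```

```text
t 16.8 jig x,y mm -98.8 -114.4 z 0.0591 rpy [ 3.122  0.004 -0.249] Fjig -7.08 0.21 1.6 open 0.0176
corner [0.6661 0.1218] yaw -0.25095305 perp 90.072525
[130  73] -0.6 -37.0
[143 215] -78.7 -36.7
[395 214] -78.6 -184.7
[409  73] -0.2 -185.7
```

The gap at the long stop is within measurement noise (-0.6 and -0.2 mm), and it was held at about 6.5-7 N for over a second. Next I back off, lift, and go round to the -y end.

Request:
{"method": "arm_command", "body": {"series": [[1,-3,0.8,0,0],[1,-6,1.5,0,0],[1,-8,2,0,0],[1,-3,0.8,5,0],[1,0,0,15,0]]}}

```text
time: 17.42
tcp_pos: [0.5212, 0.0405, 0.0797]
eef_rot: [3.123, 0.001, -0.249]
force: [0.6, -0.6, -1.1]
opening: 0.0177
```

Request:
{"method": "arm_command", "body": {"series": [[1,0,0,20,0],[1,0,0,20,0],[1,0,0,0,0]]}}

```text
time: 17.8
tcp_pos: [0.5238, 0.0404, 0.1257]
eef_rot: [3.124, -0.006, -0.249]
force: [1.3, -0.3, -1.5]
opening: 0.0176
```

```bash
python3 -c "
from gap import *
js(); st(); shot('wrist','w8')
try: gap(load('w8'),[*range(100,130,3),*range(380,450,4)],range(70,150,5),80,120,lim=190)
except Exception as e: print(e)"
```

```text
t 17.8 jig x,y mm -117.0 -114.1 z 0.1257 rpy [ 3.124 -0.006 -0.249] Fjig 1.32 0.06 -1.5 open 0.0176
t 17.8 tcp [0.5238 0.0404 0.1257] rpy [ 3.124 -0.006 -0.249] F [ 1.3  -0.27 -1.5 ] open 0.0176 q [-0.062  0.103  1.894 -0.021  1.141  1.767]
OpenCV(4.12.0) /io/opencv/modules/calib3d/src/undistort.dispatch.cpp:347: error: (-215:Assertion failed) CV_IS_MAT(_src) && CV_IS_MAT(_dst) && (_src->rows == 1 || _src->cols == 1) && (_dst->rows == 1 || _dst->cols == 1) && _src->cols + _src->rows - 1 == _dst->rows + _dst->cols - 1 && (CV_MAT_TYPE(_src->type) == CV_32FC2 || CV_MAT_TYPE(_src->type) == CV_64FC2) && (CV_MAT_TYPE(_dst->type) == CV_32FC2 || CV_MAT_TYPE(_dst->type) == CV_64FC2) in function 'cvUndistortPointsInternal'
```

View pics/w8.png

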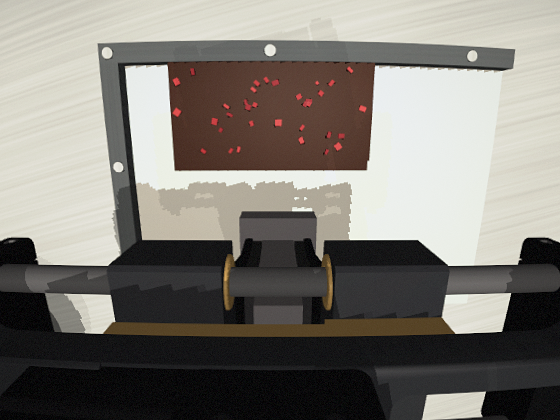

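The bar stays flush after release. Now I move round to its -y end.

Request:
{"method": "arm_command", "body": {"series": [[1,12,-32,0,0],[1,12,-32,0,0],[1,12,-32,0,0],[1,12,-31,0,0],[1,0,0,0,0]]}}

```text
time: 18.48
tcp_pos: [0.5698, -0.0894, 0.1207]
eef_rot: [3.124, 0.0, -0.247]
force: [-0.6, 0.5, -0.9]
opening: 0.0175
```

```bash
python3 -c "
from gap import *
js(); shot('wrist','w9')"
```

```text
t 18.48 jig x,y mm -40.3 -228.4 z 0.1207 rpy [ 3.124  0.    -0.247] Fjig -0.65 0.32 -0.95 open 0.0175
```

View pics/w9.png

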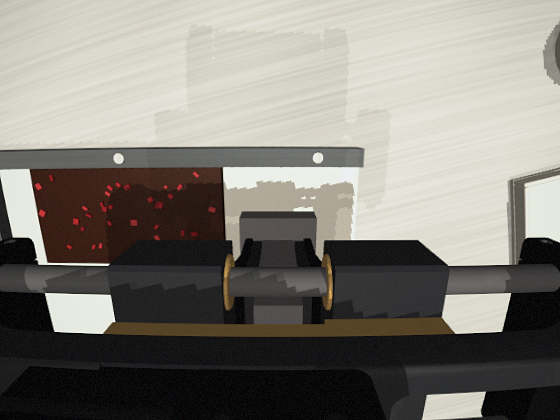

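The pusher is off the bar's -y end: the bar end is at column 224 and the foot's left edge at 240. Going down, with a small yaw trim.

Request:
{"method": "arm_command", "body": {"series": [[1,0,0,-10,-0.004],[1,0,0,-10,0],[1,0,0,-10,0],[1,0,0,-10,0],[1,0,0,-8,0]]}}

```text
time: 19.15
tcp_pos: [0.5672, -0.0847, 0.0676]
eef_rot: [3.125, 0.005, -0.248]
force: [-0.4, -0.1, -1.6]
opening: 0.0176
```

```bash
python3 -c "
from gap import *
js()"
```

```text
t 19.15 jig x,y mm -43.9 -224.6 z 0.0676 rpy [ 3.125  0.005 -0.248] Fjig -0.34 -0.15 -1.64 open 0.0176
```

Request:
{"method": "arm_command", "body": {"series": [[1,2.4,-0.6,-4,-0.003],[1,2.4,-0.6,-3,0],[1,0,0,0,0]]}}

```text
time: 19.52
tcp_pos: [0.5722, -0.0859, 0.0595]
eef_rot: [3.125, 0.006, -0.251]
force: [0.5, -0.6, -0.4]
opening: 0.0175
```

```bash
python3 -c "
from gap import *
js(); shot('wrist','w10')"
```

```text
t 19.52 jig x,y mm -38.8 -224.5 z 0.0595 rpy [ 3.125  0.006 -0.251] Fjig 0.6 -0.44 -0.38 open 0.0175
```

View pics/w10.png

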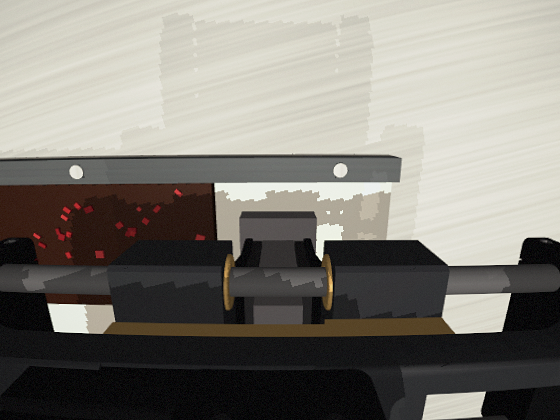

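Request:
{"method": "arm_command", "body": {"series": [[1,0.8,2.9,0,0],[1,0.8,2.9,0,0],[1,0.8,2.9,0,0],[1,0.5,1.9,0,0],[1,0.5,1.9,0,0]]}}

```text
time: 20.2
tcp_pos: [0.5765, -0.0727, 0.0608]
eef_rot: [3.125, 0.004, -0.251]
force: [-0.2, 0.3, -0.6]
opening: 0.0173
```

Request:
{"method": "arm_command", "body": {"series": [[1,0.5,1.9,0,0],[1,0.5,1.9,0,0],[1,0.5,1.9,0,0],[1,0.5,1.9,0,0],[1,0.5,1.9,0,0]]}}

```text
time: 20.82
tcp_pos: [0.5791, -0.063, 0.0608]
eef_rot: [3.124, 0.004, -0.251]
force: [-0.3, -0.5, -1.6]
opening: 0.0176
```

```bash
python3 -c "
from gap import *
js()"
```

```text
t 20.82 jig x,y mm -37.9 -200.6 z 0.0608 rpy [ 3.124  0.004 -0.251] Fjig -0.22 -0.55 -1.58 open 0.0176
```

Request:
{"method": "arm_command", "body": {"series": [[1,0.7,2.5,0,0],[1,0.7,2.5,0,0],[1,0.7,2.5,0,0],[1,0.7,2.5,0,0],[1,0.7,2.5,0,0]]}}

```text
time: 21.45
tcp_pos: [0.5826, -0.0497, 0.0607]
eef_rot: [3.124, 0.004, -0.251]
force: [-0.6, -0.6, -1.5]
opening: 0.0178
```

Request:
{"method": "arm_command", "body": {"series": [[1,0.7,2.5,0,0],[1,0.7,2.5,0,0],[1,0.5,1.9,0,0],[1,0.3,1,0,0]]}}

```text
time: 21.95
tcp_pos: [0.5849, -0.0411, 0.0606]
eef_rot: [3.124, 0.004, -0.25]
force: [-1.2, -1.1, -1.1]
opening: 0.0177
```

```bash
python3 -c "
from gap import *
js(); shot('wrist','w11'); shot('top','t11'); shot('scene','s11')
c=load('t11'); cv2.imwrite('pics/t11c.png',cv2.resize(c[0][150:280,190:350],None,fx=4.5,fy=4.5,interpolation=cv2.INTER_CUBIC))"
```

```text
t 21.95 jig x,y mm -37.7 -177.9 z 0.0606 rpy [ 3.124  0.004 -0.25 ] Fjig -0.85 -1.31 -1.14 open 0.0177
```

View pics/w11.png

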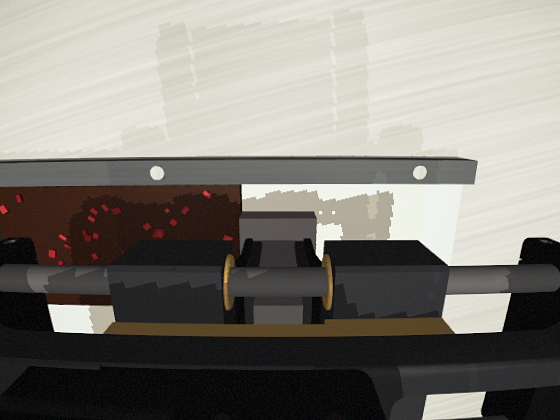

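View pics/t11c.png

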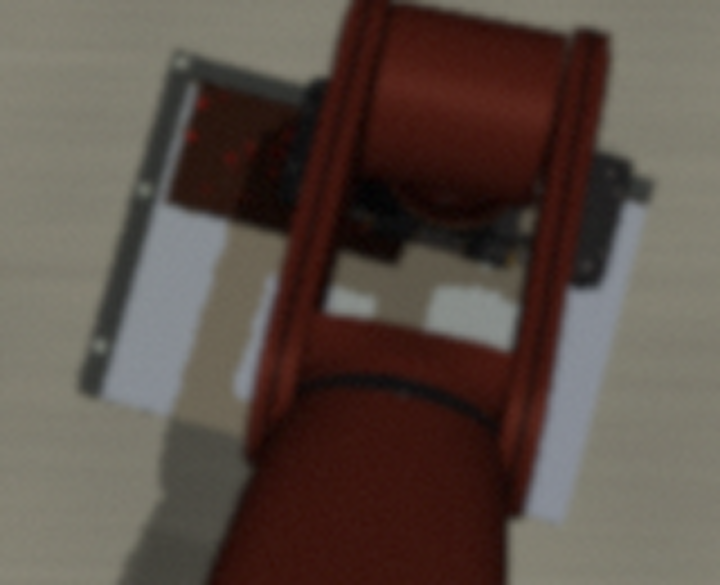

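The wrist view shows the foot's edge (column 240) against the bar's end, with the long edge still flush. The top view shows a thin strip of a few millimetres left at the short stop. Continuing slowly.

Request:
{"method": "arm_command", "body": {"series": [[1,0.3,1,0,0],[1,0.3,1,0,0],[1,0.3,1,0,0],[1,0.3,1,0,0]]}}

```text
time: 22.6
tcp_pos: [0.5861, -0.0371, 0.0606]
eef_rot: [3.124, 0.004, -0.251]
force: [-0.4, -0.6, -2.0]
opening: 0.0175
```

```bash
python3 -c "
from gap import *
js()"
```

```text
t 22.6 jig x,y mm -37.5 -173.8 z 0.0606 rpy [ 3.124  0.004 -0.251] Fjig -0.27 -0.67 -1.97 open 0.0175
```

Request:
{"method": "arm_command", "body": {"series": [[1,0.15,0.6,0,0],[1,0.15,0.6,0,0]]}}

```text
time: 22.85
tcp_pos: [0.5864, -0.0358, 0.0606]
eef_rot: [3.124, 0.004, -0.251]
force: [-1.9, -1.3, -1.0]
opening: 0.0175
```

Request:
{"method": "arm_command", "body": {"series": [[1,0.15,0.6,0,0]]}}

```text
time: 22.98
tcp_pos: [0.5865, -0.0352, 0.0606]
eef_rot: [3.124, 0.004, -0.251]
force: [-0.7, -2.5, -1.1]
opening: 0.0179
```

Request:
{"method": "arm_command", "body": {"series": [[1,0.15,0.6,0,0]]}}

```text
time: 23.1
tcp_pos: [0.5866, -0.0351, 0.0606]
eef_rot: [3.123, 0.005, -0.25]
force: [-1.6, -5.0, -0.9]
opening: 0.0179
```

Contact at about 5 N. Building up carefully.

Request:
{"method": "arm_command", "body": {"series": [[1,0.15,0.6,0,0]]}}

```text
time: 23.22
tcp_pos: [0.5866, -0.0351, 0.0607]
eef_rot: [3.122, 0.005, -0.25]
force: [-1.5, -3.6, -0.6]
opening: 0.0178
```

Request:
{"method": "arm_command", "body": {"series": [[1,0.2,0.7,0.1,0]]}}

```text
time: 23.35
tcp_pos: [0.5866, -0.035, 0.0607]
eef_rot: [3.121, 0.005, -0.25]
force: [-1.1, -5.0, -1.6]
opening: 0.0174
```

Request:
{"method": "arm_command", "body": {"series": [[1,0.2,0.7,0.1,0]]}}

```text
time: 23.48
tcp_pos: [0.5866, -0.035, 0.0607]
eef_rot: [3.119, 0.005, -0.25]
force: [-2.4, -6.1, -1.8]
opening: 0.0176
```

```bash
python3 -c "
from gap import *
js()"
```

```text
t 23.48 jig x,y mm -37.5 -171.6 z 0.0607 rpy [ 3.119  0.005 -0.25 ] Fjig -0.82 -6.47 -1.83 open 0.0176
```

Request:
{"method": "arm_command", "body": {"series": [[1,0.2,0.8,0,0],[1,0.2,0.8,0,0]]}}

```text
time: 23.72
tcp_pos: [0.5867, -0.0349, 0.0608]
eef_rot: [3.117, 0.005, -0.251]
force: [-2.2, -6.4, 0.2]
opening: 0.0179
```

Request:
{"method": "arm_command", "body": {"series": [[1,0.2,0.8,0,0],[1,0.2,0.8,0,0]]}}

```text
time: 23.98
tcp_pos: [0.5867, -0.0348, 0.0608]
eef_rot: [3.114, 0.006, -0.251]
force: [-2.4, -5.3, -0.3]
opening: 0.018
```

Request:
{"method": "arm_command", "body": {"series": [[1,0.2,0.9,0,0],[1,0.2,0.9,0,0]]}}

```text
time: 24.22
tcp_pos: [0.5867, -0.0347, 0.0608]
eef_rot: [3.112, 0.006, -0.251]
force: [-1.7, -6.0, -0.4]
opening: 0.0174
```

Request:
{"method": "arm_command", "body": {"series": [[1,0.2,0.9,0,0],[1,0.2,0.9,0,0]]}}

```text
time: 24.48
tcp_pos: [0.5868, -0.0346, 0.0609]
eef_rot: [3.109, 0.006, -0.251]
force: [-2.6, -6.3, -1.3]
opening: 0.0178
```

```bash
python3 -c "
from gap import *
js(); shot('wrist','w12'); c=shot('top','t12'); cv2.imwrite('pics/t12c.png',cv2.resize(c[0][150:280,190:350],None,fx=4.5,fy=4.5,interpolation=cv2.INTER_CUBIC))
c=shot('scene','s12'); cv2.imwrite('pics/s12c.png',cv2.resize(c[0][160:270,190:360],None,fx=4.5,fy=4.5,interpolation=cv2.INTER_CUBIC))"
```

```text
t 24.48 jig x,y mm -37.4 -171.1 z 0.0609 rpy [ 3.109  0.006 -0.251] Fjig -1.0 -6.73 -1.28 open 0.0178
```

View pics/w12.png

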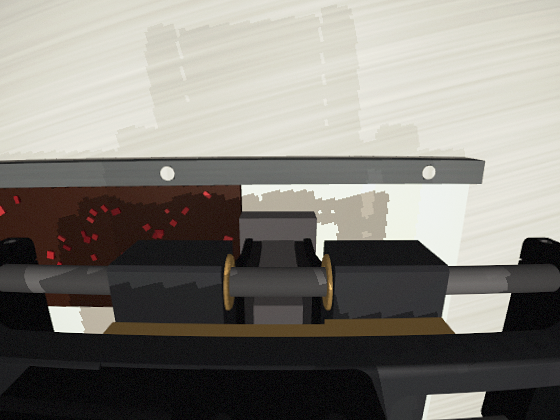

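View pics/t12c.png

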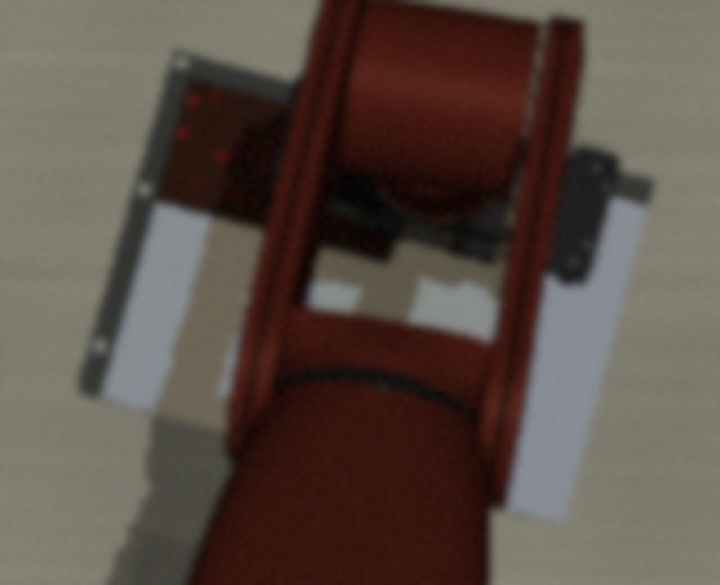

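View pics/s12c.png

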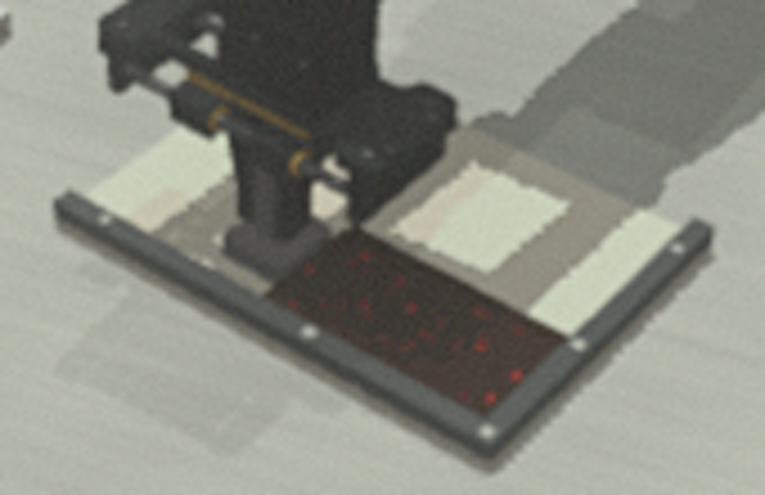

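Both stops look flush in all three views, at about 6.5 N. A short further hold, then I back off, lift and check from above before putting the pusher away.

Request:
{"method": "arm_command", "body": {"series": [[1,0.2,0.9,0,0],[1,0.2,0.9,0,0],[1,0.2,0.9,0,0]]}}

```text
time: 25.0
tcp_pos: [0.5868, -0.0344, 0.061]
eef_rot: [3.105, 0.007, -0.251]
force: [-1.7, -5.3, -0.6]
opening: 0.0176
```

Request:
{"method": "arm_command", "body": {"series": [[1,-0.8,-3,0,0],[1,-1.5,-6,0,0],[1,-2,-8,0,0],[1,-1,-3,5,0],[1,0,0,15,0]]}}

```text
time: 25.62
tcp_pos: [0.5806, -0.0541, 0.0806]
eef_rot: [3.108, 0.009, -0.252]
force: [0.1, -0.0, -1.2]
opening: 0.0176
```

Request:
{"method": "arm_command", "body": {"series": [[1,0,0,25,0],[1,-25,10,30,0],[1,-40,30,30,0],[1,-40,30,10,0],[1,0,0,0,0]]}}

```text
time: 26.25
tcp_pos: [0.4758, 0.0173, 0.186]
eef_rot: [3.111, -0.002, -0.253]
force: [-0.2, 0.2, -1.3]
opening: 0.0177
```

```bash
python3 -c "
from gap import *
js(); shot('wrist','w13')"
```

```text
t 26.25 jig x,y mm -157.8 -148.4 z 0.186 rpy [ 3.111 -0.002 -0.253] Fjig -0.2 0.11 -1.3 open 0.0177
```

View pics/w13.png

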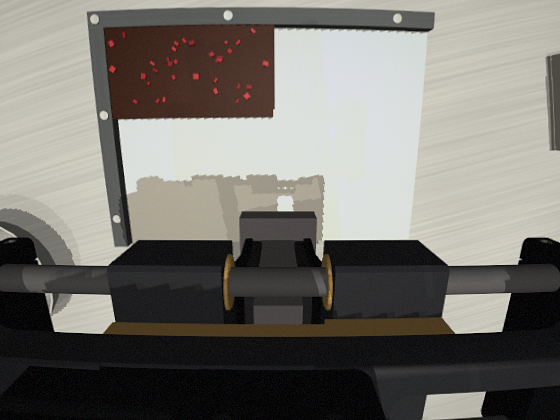

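```bash
python3 -c "
from gap import *
c=load('w13')
gap(c,range(290,420,4),range(130,230,4),50,150,mincol=80,lim=180)
cv2.imwrite('pics/w13c.png',cv2.resize(c[0][0:130,80:290],None,fx=3.8,fy=3.8,interpolation=cv2.INTER_CUBIC))"
```

```text
corner [0.6663 0.1227] yaw -0.24988684 perp 89.69617
[104  28] -0.3 -1.5
[113 118] -78.4 -1.8
[272 115] -77.8 -149.5
[273  25] -0.7 -151.0
```

View pics/w13c.png

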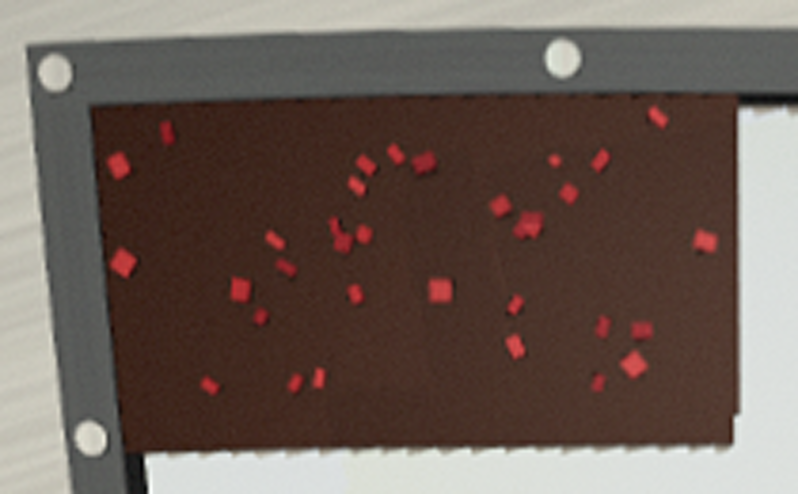

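The lifted view shows the bar tight in the corner, with the gap readings within about a pixel. The long edge reads -0.3 and -0.7 mm. The bar's far end is at -149.5 to -151 mm, and the bar is at least 150 mm long, so the end is home too. Now I return the pusher.

Request:
{"method": "arm_command", "body": {"series": [[1,3,-45,0,0.04],[1,3,-45,0,0.04],[1,3,-45,0,0.04],[1,3,-45,0,0.04],[1,3,-45,0,0.04]]}}

```text
time: 26.92
tcp_pos: [0.4968, -0.2161, 0.1897]
eef_rot: [3.109, -0.011, -0.042]
force: [1.0, 0.5, -1.0]
opening: 0.0176
```

Request:
{"method": "arm_command", "body": {"series": [[1,3,-45,0,0.04],[1,3,-45,0,0],[1,0,-30,0,0],[1,0,0,0,0]]}}

```text
time: 27.42
tcp_pos: [0.5037, -0.3486, 0.1898]
eef_rot: [3.107, -0.013, -0.007]
force: [0.5, -0.3, -1.3]
opening: 0.0175
```

```bash
python3 -c "
from gap import *
st(); shot('wrist','w14')"
```

```text
t 27.43 tcp [ 0.5037 -0.3486  0.1898] rpy [ 3.107 -0.013 -0.007] F [ 0.5  -0.3  -1.31] open 0.0175 q [-0.725  0.211  1.642 -0.019  1.255  0.859]
```

View pics/w14.png

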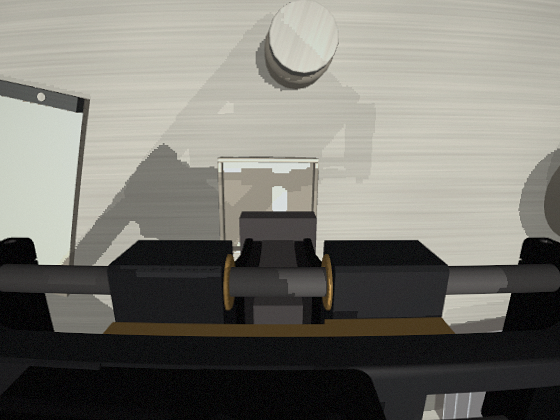

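Above the tray, whose centre column is about 268, with the foot at 278. I'll correct and go down.

Request:
{"method": "arm_command", "body": {"series": [[1,-7,5,0,0],[1,0,0,-15,0],[1,0,0,-15,0],[1,0,0,-15,0],[1,0,0,-10,0]]}}

```text
time: 28.1
tcp_pos: [0.4965, -0.3385, 0.1305]
eef_rot: [3.109, -0.012, -0.003]
force: [0.3, 0.6, -2.0]
opening: 0.0179
```

Request:
{"method": "arm_command", "body": {"series": [[1,0,0,-10,0],[1,0,0,-10,0],[1,0,0,-10,0],[1,0,0,-10,0],[1,0,0,-8,0]]}}

```text
time: 28.72
tcp_pos: [0.4966, -0.3386, 0.0789]
eef_rot: [3.109, -0.012, -0.003]
force: [-0.0, -1.0, -1.1]
opening: 0.0175
```

```bash
python3 -c "
from gap import *
st(); shot('wrist','w15')"
```

```text
t 28.73 tcp [ 0.4966 -0.3386  0.0789] rpy [ 3.109 -0.012 -0.003] F [-0.05 -1.01 -1.11] open 0.0175 q [-0.721  0.315  1.744 -0.019  1.052  0.863]
```

View pics/w15.png

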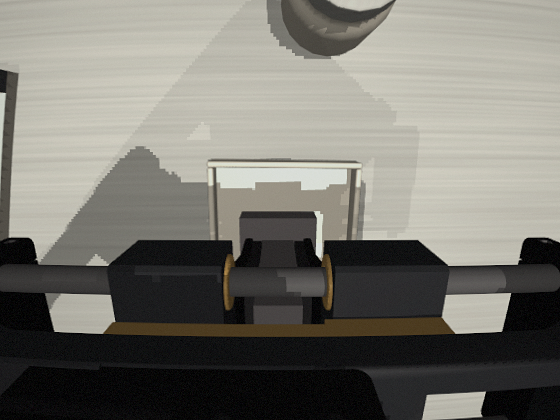

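The foot (240-316) lies well inside the tray walls (215-352). I'll set it down gently.

Request:
{"method": "arm_command", "body": {"series": [[1,0,-2,-6,0],[1,0,0,-6,0],[1,0,0,-5,0],[1,0,0,-3,0],[1,0,0,-2,0]]}}

```text
time: 29.4
tcp_pos: [0.4965, -0.3407, 0.0548]
eef_rot: [3.109, -0.012, -0.003]
force: [0.7, -0.7, -1.2]
opening: 0.0175
```

```bash
python3 -c "
from gap import *
st()"
```

```text
t 29.4 tcp [ 0.4965 -0.3407  0.0548] rpy [ 3.109 -0.012 -0.003] F [ 0.67 -0.66 -1.17] open 0.0175 q [-0.723  0.352  1.749 -0.02   1.011  0.861]
```

Request:
{"method": "arm_command", "body": {"series": [[1,0,0,-1,0],[1,0,0,-1,0]]}}

```text
time: 29.65
tcp_pos: [0.4966, -0.3408, 0.0529]
eef_rot: [3.109, -0.012, -0.003]
force: [0.5, -0.3, -1.4]
opening: 0.0173
```

Request:
{"method": "arm_command", "body": {"series": [[1,0,0,-0.7,0],[1,0,0,-0.7,0]]}}

```text
time: 29.9
tcp_pos: [0.4968, -0.3409, 0.0521]
eef_rot: [3.109, -0.012, -0.003]
force: [-2.1, 1.5, 5.4]
opening: 0.0173
```

The foot is on the tray floor (+5 N). Releasing.

Request:
{"method": "arm_command", "body": {"series": [[0,0,0,0,0],[0,0,0,0,0],[0,0,0,0,0],[0,0,0,0,0],[0,0,0,0,0]]}}

```text
time: 30.52
tcp_pos: [0.4973, -0.3414, 0.0526]
eef_rot: [3.108, -0.013, -0.003]
force: [0.1, 0.3, 0.0]
opening: 0.0596
```

Request:
{"method": "arm_command", "body": {"series": [[0,0,0,0,0],[0,0,0,0,0],[0,0,0,0,0]]}}

```text
time: 30.9
tcp_pos: [0.4973, -0.3414, 0.0525]
eef_rot: [3.108, -0.013, -0.003]
force: [0.0, 0.3, 0.0]
opening: 0.0846
```

```bash
python3 -c "
from gap import *
st(); shot('wrist','w16')"
```

```text
t 30.9 tcp [ 0.4973 -0.3414  0.0525] rpy [ 3.108 -0.013 -0.003] F [0.04 0.3  0.02] open 0.0846 q [-0.723  0.356  1.749 -0.02   1.004  0.861]
```

View pics/w16.png

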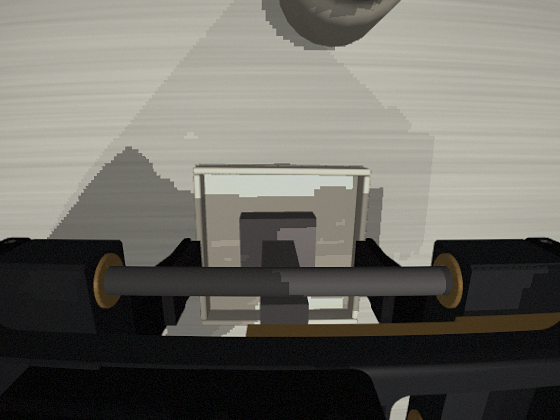

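The pusher stands free and centred in the tray (foot 240-316, walls 195-368). I'll raise the hand straight up, then check everything.

Request:
{"method": "arm_command", "body": {"series": [[0,0,0,15,0],[0,0,0,25,0],[0,0,0,40,0],[0,0,0,50,0],[0,0,0,40,0]]}}

```text
time: 31.58
tcp_pos: [0.4949, -0.3393, 0.2273]
eef_rot: [3.112, -0.009, -0.003]
force: [-0.1, -0.1, 0.4]
opening: 0.087
```

Request:
{"method": "arm_command", "body": {"series": [[0,-20,30,10,0],[0,-30,45,0,0],[0,-20,40,0,0],[0,0,0,0,0]]}}

```text
time: 32.08
tcp_pos: [0.4257, -0.224, 0.2486]
eef_rot: [3.101, -0.023, -0.004]
force: [0.6, -0.5, -0.9]
opening: 0.0867
```

```bash
python3 -c "
from gap import *
st(); shot('wrist','w17'); c=shot('scene','s17'); cv2.imwrite('pics/s17c.png',cv2.resize(c[0][130:330,100:440],None,fx=2.3,fy=2.3,interpolation=cv2.INTER_CUBIC))
c=shot('top','t17'); cv2.imwrite('pics/t17c.png',cv2.resize(c[0][130:290,120:440],None,fx=2.4,fy=2.4,interpolation=cv2.INTER_CUBIC))"
```

```text
t 32.08 tcp [ 0.4257 -0.224   0.2486] rpy [ 3.101 -0.023 -0.004] F [ 0.58 -0.48 -0.93] open 0.0867 q [-0.636 -0.165  1.913 -0.02   1.352  0.943]
```

View pics/w17.png

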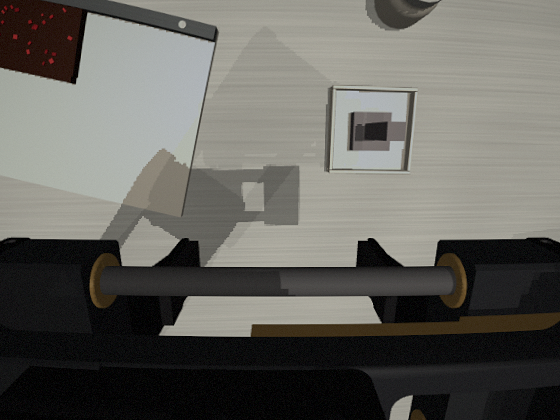

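View pics/s17c.png

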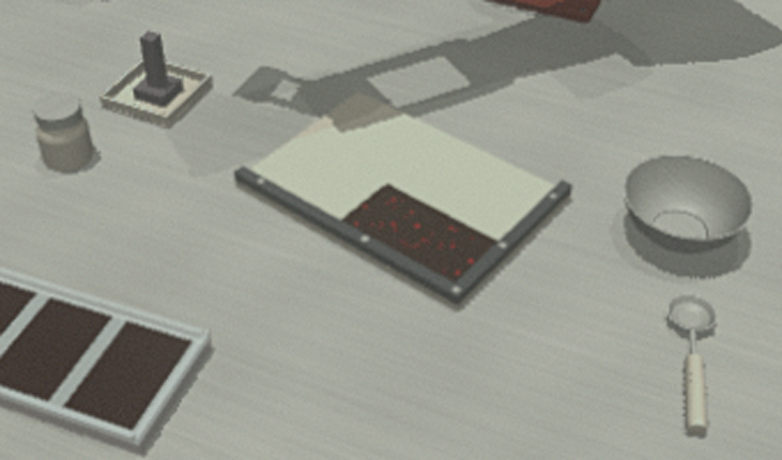

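View pics/t17c.png

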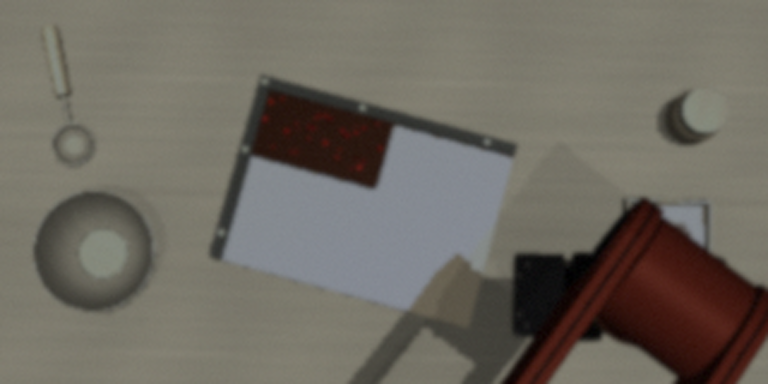

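Everything stands as required: the pusher is upright in its tray, the bar is in the corner, and the bystanders have not moved. Handing in.

```bash
python3 -c "
from plant import ticket
print(ticket.job_done())"
```

```text
the job is handed in; nothing more can be done
None
```

The bar was pushed home against both stops, the pusher is back upright in its tray, and the job is handed in at about 32 s. No verdict is reported.

- **Long stop:** I pressed the bar's long edge against it. Readings were 5–7 N for over a second. The last check put its two ends 0.3 and 0.7 mm from the stop.
- **Short stop:** I pressed the bar's end against it, with readings between about 5.5 and 7 N for about 1.5 s.
- **Disagreeing check:** after that push, one edge fit read a gap of 1.5–1.8 mm at the short stop, at or just over the 1.5 mm limit. I took this as an image edge bias of about a pixel (0.9 mm), because:
  - The pusher stopped within 0.2 mm of where I expected.
  - The bar's far end sits 149.5–151 mm from the stop, and the bar is at least 150 mm long.
  - The close-up shows no gap.
- **Pusher and surroundings:** the last pictures show the pusher upright, released and near the middle of its tray. The bowl, jar and spoon look unmoved, and the arm is clear of everything. The tool had drifted to about 0.04 rad of tilt by the end, with no visible effect.

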